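Free the shade fan from behind the spray cans and put the cans back

TASK

The shade fan has slid down its sloping holder and is caught under the retaining bar, shut in by the two spray cans. Stand both cans upright in the black drip tray, slide the fan back up the slope until it is clear of the bar, lift it out and lay it flat in the grey viewing tray, lengthwise, centred inside the rim; then put each can back upright in the very well it came from. Do not tip a can over, and leave the tins, bottles and other things standing about where they are.

Things in the scene. Friction and masses are not known exactly. Their poses are not given: they have to be found in the camera images.
- can_red: Slim spray can with a red cap, upright: 59 mm diameter, 197 mm tall (the top 46 mm is the fixed cap, 57 mm across), 0.25 kg. Origin at the centre of its underside, z up. At the start it stands in one of the fan holder's two wells; which one varies. Hold it round the upper body and cap from above.
- can_white: Larger spray can with a white cap, upright: 65 mm diameter, 225 mm tall (the top 46 mm is the fixed cap, as wide), 0.41 kg. Origin at the centre of its underside, z up. At the start it stands in the other well of the holder.
- shade_fan: Shade fan, a pack of colour strips with a brown cover, 0.3 kg. Solid pack 206 (x) x 52 (y) x 24 mm (z), origin at the centre of its underside; thin strips splay to 85 mm wide but give no resistance. Starts on the holder's slope, low end at the lip and under the bar: slide it 30 to 50 mm up before lifting (the screen is close behind); friction holds it there. Grip across the 52 mm.
- fan_holder: Grey steel holder, fixed. Origin on the bench; x points up the slope (away from the robot), y left, z up. Slot 97 mm wide, flanges 7 mm high; its floor starts at x -100, z 20 mm, rises 0.244 rad, 200 mm long, top end open, lip 14 mm high at the foot. Bar 7 mm thick, 20 mm up from the lip, 31 mm above the floor. Can wells at x 16, y +98 and -98 mm: 76 mm inside, floor z 6, rim z 20 mm.
- drip_tray: Black ribbed drip tray, fixed, 216 x 104 mm outside, rim 12 mm high and 4 mm thick, floor 3 mm above the bench. Origin under its centre at bench level, x along the 216 mm side. Side area for the two cans, side by side along its length, about 100 mm apart. On the robot's left or right; trades sides with the viewing tray.
- viewing_tray: Viewing tray with a white rim and a plain grey inside, fixed, 236 x 112 mm outside, 226 x 102 mm inside, rim 8 mm high, floor 3 mm above the bench. Origin under its centre at bench level, x along the 236 mm side. The shade fan is laid in it, either way round.
- tint_tin_b: Bystander: small grey and white paint tin, 68 mm diameter, 82 mm tall, at the right edge of the bench. Origin at the centre of its underside. Leave it alone.
- tint_bottle_1: Bystander: white tint bottle with a purple cap (of the two such, the one nearer the robot), 48 mm diameter, 95 mm tall, to the right of the holder. Origin at the centre of its underside. Leave it alone.
- tape_measure: Bystander: yellow tape measure, 35 x 72 x 64 mm, left of the screen. Origin at the centre of its underside. Leave it alone.
Mind the look-alikes: they are no part of the job. What is shaped like the can_white but pink is not meant.

How it is judged (in metres and radians):
On the way, in this order (a step that is already met when the one before it is completed fails the run):
1. both cans stand upright in the drip tray (x of can_red in the frame of drip_tray between -0.085 and 0.085 m and y of can_red in the frame of drip_tray between -0.03 and 0.03 m and height (world z) of each of can_red, can_white below 0.007 m and angle between each of can_red, can_white's own z axis and vertical below 0.06 rad and x of can_white in the frame of drip_tray between -0.085 and 0.085 m and y of can_white in the frame of drip_tray between -0.03 and 0.03 m), for 0.2 s.
2. with the cans cleared away, the fan has been slid up the slope clear of the bar, still at the slope's tilt (all of step 1 and x of shade_fan in the frame of fan_holder between 0.028 and 0.075 m and z of shade_fan in the frame of fan_holder below 0.075 m and angle between shade_fan's own z axis and vertical above 0.17 rad).
3. the fan lies flat in the viewing tray, let go, the cans still in the drip tray (all of step 1 and horizontal distance between shade_fan and viewing_tray below 0.018 m and angle between the x axis of shade_fan and the x axis of viewing_tray, either way round below 0.12 rad and height (world z) of shade_fan below 0.008 m and angle between shade_fan's own z axis and vertical below 0.04 rad and contact force between shade_fan and the fingers below 0.1 N), for 0.2 s.
At the end, for the whole second after the job is handed in: The shade fan lies flat and at rest in the viewing tray (centre within 18 mm of the tray's, within 7 degrees of its length, underside on the tray's floor), and each can stands upright and at rest in the well it started in (within 14 mm of its first position), everything released (horizontal distance between shade_fan and viewing_tray below 0.018 m and angle between the x axis of shade_fan and the x axis of viewing_tray, either way round below 0.12 rad and height (world z) of shade_fan below 0.008 m and angle between shade_fan's own z axis and vertical below 0.04 rad and contact force between shade_fan and the fingers below 0.1 N and linear speed of each of shade_fan, can_red, can_white below 0.02 m/s and distance of each of can_red, can_white from where it was at the start of the episode below 0.014 m and angle between each of can_red, can_white's own z axis and vertical below 0.06 rad); the robot touches nothing.
It fails at once if a spray can tips by more than 30 degrees (angle between any of can_red, can_white's own z axis and vertical above 0.52 rad).
It fails at once if a bystander (tin, tint bottle, tape measure) is moved by more than 30 mm (distance of any of tint_tin_b, tint_bottle_1, tape_measure from where it was at the start of the episode above 0.03 m).
It also fails if it takes over 118 s, if anything falls off the work surface, if the arm or the gripper's body presses on something with over 40 N, if the wrist force passes 120 N, or if a joint passes its speed limit or range.

ROBOT

A 6-joint arm with a two-finger parallel gripper is mounted at the origin on a cart in front of the work surface, level with it; the furniture and walls round the work are solid. World frame = base frame: x ahead of the robot, y to its left, z up, the work surface at z = 0. Lengths are in mm, angles in rad, forces in N, time in s.
With the tool pointing down it reaches from about 350 to 875 mm from the base axis. Payload 4.2 kg.
Tool frame: the origin (TCP) lies between the finger pads; the fingertips stand 25 mm ahead of it and the grasp point (between the pads) lies 6 mm ahead of it; z points along the fingers, y is the line along which they close (so a half turn about z gives the same grasp; the last joint's range is limited). The gripper opens to 85 mm and grips with 20 to 120 N. Pads are 22 mm wide; open, the fingers measure 114 mm over their backs; the gripper's body (76 mm by 85 mm) begins 54 mm behind the grasp point. The pads swing forward as they close: fully open they stand 13 mm farther back than shut.
Start: joints at [1.582, 0.385, 0.008, 0, -1.194, -0.259], TCP at [153.263, 605.896, 256.312] pointing down, gripper open.
Joint ranges: [-3.14, 3.14], [-1.21, 2.06], [-1.07, 1.41], [-3.16, 2.05], [-2.99, -0.16], [-3.1, 3.1]. Speed limits (rad/s): [2.79, 2.79, 3.14, 3.14, 3.14, 3.14].

INTERFACE

Orientations are given as a unit quaternion [x, y, z, w].
In Python, from bench import arm gives the robot as it stands.
- The arm moves only by the shell command python3 -m pendant 'ROWS'. ROWS is JSON, a list of rows, each a list of 7 numbers: the shift along the tool's x, y, z in m, then the turn, a rotation vector about the tool's x, y, z in degrees, then the finger opening in m, from 0 to 0.0854. In form: [[x, y, z, wx, wy, wz, fingers], ...]. A call has 1 to 12 rows; each row shifts and turns the commanded pose from where the row before left it, along the tool's axes as they then stand; what a row does not reach is not made up. A row lasts 1/10 s, in which the tool goes at most 50 mm and 8.59 degrees, less where a joint would pass 70% of its speed; a pose out of reach is approached as far as the arm can. A call is refused whole if a number of a shift passes 0.05 or a number of a turn 8.59, either way. A call with a gripper value outside its range is refused whole. The fingers move at their own pace and stop on an object; the grip force is fixed at half the most. Time passes only in rows, so rows that do not move let the fingers close. It gives the time, the measured TCP pose, the force, the opening and the grip force at its end, in the units of the state.
- arm.read_state(): the state, without advancing time (a new reading comes with each control period).
- arm.get_image(name): name is "side" or "top"; returns a dict with "image" (420x560x3 uint8, red, green, blue), "fx", "fy", "cx", "cy" (pixels), "xyz" and "rotation" of the camera in the world. Camera axes: x right, y down, z forward; pixel columns grow to the right and rows downward; lengths in mm; the calibration is good to about 2 mm. A picture is of the moment at which its call begins. There is no depth.
- arm.job_done(): hands the job in; it is judged then, once.
The state is a dict: "clock": time; "joints": joint angles; "joint_vel": joint speeds; "joint_efforts": joint torques, N m; "position": TCP position; "ee_rot": TCP orientation; "contact_force": force on the tool from outside, world axes, zero at the start; "wrist_torque": the same for the moment, N m; "gripper_width": finger opening in mm; "grasp_force": force on a finger pad.
Only numpy, scipy, OpenCV 4.12 (cv2) and the standard library are available. Lean on these libraries where they do the work, as an engineer would, in place of code of your own. Each camera call takes 0.05 s, during which the arm holds its last target. There are 200 camera calls.

## Working session

There is one attempt and no reset: what is moved stays moved. The work goes in short steps, Python scripts to look and compute and a shell command to move; the robot and the scene stay as the last step left them, time stands still between calls to the robot, and variables do not carry over. Pictures are saved under pics/ and viewed, at most 14 in all, crops included, and the job is handed in when it is done.

```bash
ls; mkdir -p pics; python3 - <<'E'
from bench import arm
import cv2,numpy as np
for n in ("side","top"):
    d=arm.get_image(n); cv2.imwrite(f"pics/{n}0.png",d["image"][:,:,::-1])
    print(n,{k:np.round(v,3).tolist() for k,v in d.items() if k!="image"})
print(arm.read_state())
E
```

```text
pics
side {'fx': 431.821, 'fy': 431.821, 'cx': 281.546, 'cy': 207.082, 'xyz': [768.682, 789.152, 1086.786], 'rotation': [0.114, 0.932, -0.341, -0.047]}
top {'fx': 391.427, 'fy': 391.427, 'cx': 276.714, 'cy': 210.207, 'xyz': [239.167, -78.117, 1174.841], 'rotation': [0.735, -0.663, 0.095, -0.104]}
{'clock': 0.1, 'joints': array([ 1.58159620e+00,  3.85476003e-01,  6.78405895e-03, -4.67466252e-04,
       -1.19400510e+00, -2.58597555e-01]), 'joint_vel': array([-1.50322594e-03, -1.71093350e-03,  1.03655172e-03,  1.22457523e-03,
       -2.58515489e-05,  1.58436187e-04]), 'joint_efforts': array([-2.18160121e-04, -3.93318307e+01,  1.88928777e+01,  4.19793874e+00,
       -2.60389104e-03,  3.31567648e-06]), 'position': array([153.15160465, 605.46096538, 255.3367586 ]), 'ee_rot': array([ 9.92323224e-01, -1.23667577e-01, -8.76618907e-05,  9.70924009e-04]), 'contact_force': array([-0.2526995 , -0.12484104,  0.01076581]), 'wrist_torque': array([ 0.03791494, -0.02131029,  0.0215862 ]), 'grasp_force': 0.0, 'gripper_width': 85.04604222937438}
```

View pics/side0.png

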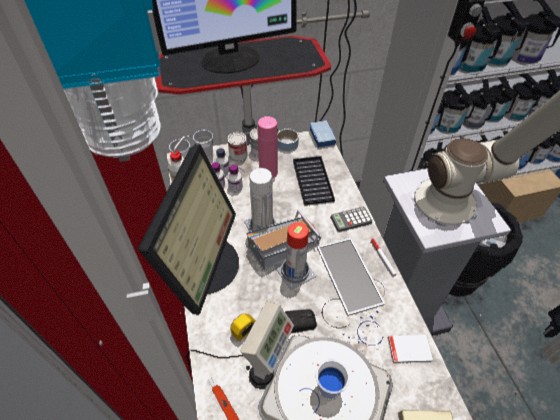

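View pics/top0.png

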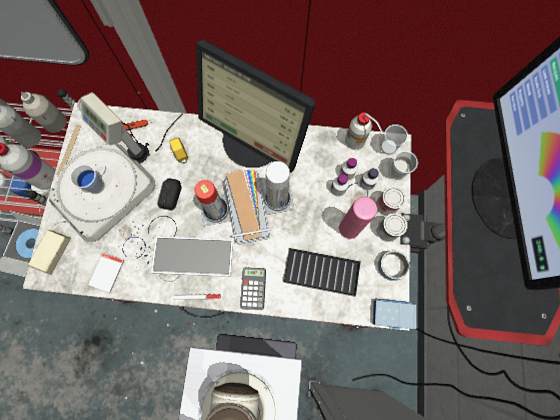

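```bash
cat > h.py <<'E'
import numpy as np,cv2
from scipy.spatial.transform import Rotation as R
from bench import arm
class Cam:
    def __init__(s,n):
        d=arm.get_image(n); s.im=d["image"][:,:,::-1].copy(); s.f=d["fx"]; s.c=np.array([d["cx"],d["cy"]])
        s.o=np.array(d["xyz"]); s.R=R.from_quat(d["rotation"])if np.size(d["rotation"])==4 else R.from_matrix(d["rotation"])
    def proj(s,p):
        q=s.R.inv().apply(np.atleast_2d(p)-s.o); return q[:,:2]/q[:,2:]*s.f+s.c
    def ray(s,uv):
        uv=np.atleast_2d(np.array(uv,float)); d=np.c_[(uv-s.c)/s.f,np.ones(len(uv))]; d=s.R.apply(d); return d/np.linalg.norm(d,axis=1)[:,None]
    def plane(s,uv,z):
        d=s.ray(uv); return s.o+d*((z-s.o[2])/d[:,2])[:,None]
def tri(c1,uv1,c2,uv2):
    d1=c1.ray(uv1)[0];d2=c2.ray(uv2)[0]
    t=np.linalg.lstsq(np.c_[d1,-d2],c2.o-c1.o,rcond=None)[0]
    a,b=c1.o+t[0]*d1,c2.o+t[1]*d2; return (a+b)/2,np.linalg.norm(a-b)
def crop(im,x,y,w,h,k): return cv2.resize(im[y:y+h,x:x+w],None,fx=k,fy=k,interpolation=cv2.INTER_CUBIC)
E
python3 - <<'E'
from h import *
s,t=Cam("side"),Cam("top")
print(t.proj([[0,0,0],[153,605,256]]),s.proj([[0,0,0],[153,605,256]]))
a=crop(t.im,140,145,240,160,3.3); cv2.imwrite("pics/topc.png",a)
a=crop(s.im,215,110,180,210,2.8); cv2.imwrite("pics/sidec.png",a)
E
```

```text
[[238.07454689 411.87832697]
 [-31.52160234 330.85410441]] [[443.32832686 200.56072145]
 [558.03281503 353.84318497]]
```

View pics/topc.png

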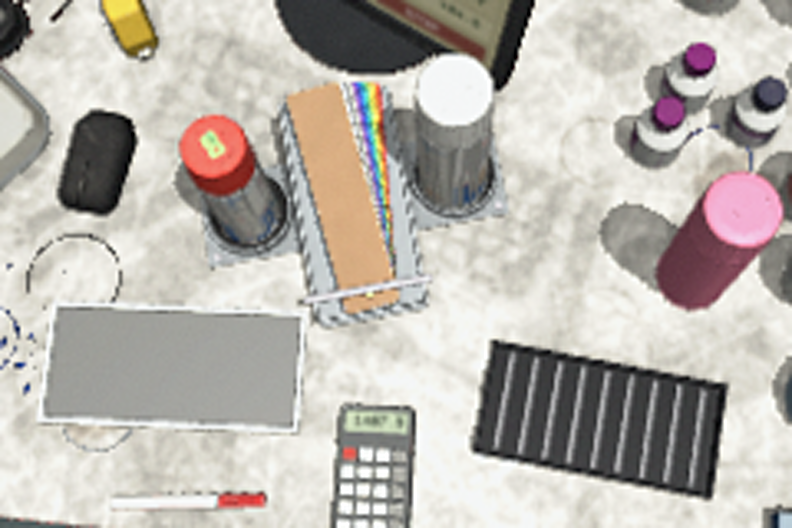

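View pics/sidec.png

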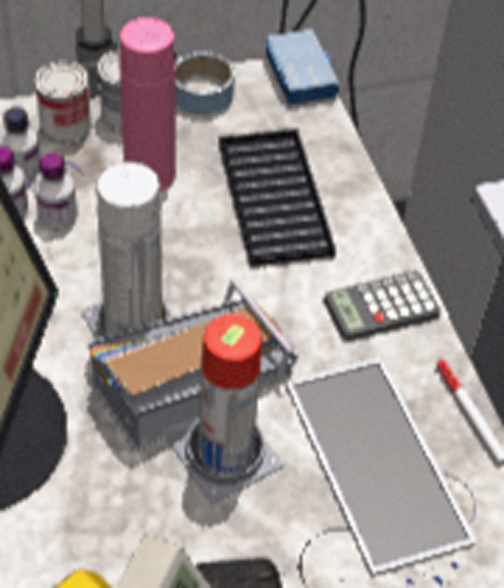

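```bash
python3 - <<'E'
from h import *
s,t=Cam("side"),Cam("top")
def P(c,x,y): return c.im[int(y),int(x)].tolist()
T=lambda x,y:(140+x/3.3,145+y/3.3); S=lambda x,y:(215+x/2.8,110+y/2.8)
print("red top",[P(t,*T(*p)) for p in [(190,135),(235,140),(220,185)]],[P(s,*S(*p)) for p in [(215,335),(250,350),(230,370)]])
print("white",[P(t,*T(*p)) for p in [(450,90),(455,120),(450,140)]],[P(s,*S(*p)) for p in [(130,185),(130,215),(115,200)]])
# trays: corners by approx quad
def comp(c,m,seed):
    n,l=cv2.connectedComponents(m.astype(np.uint8)); k=l[int(seed[1]),int(seed[0])]; return (l==k).astype(np.uint8) if k else None
def quad(m):
    cn=max(cv2.findContours(m,cv2.RETR_EXTERNAL,cv2.CHAIN_APPROX_NONE)[0],key=cv2.contourArea)
    h=cv2.convexHull(cn)
    for e in np.arange(1,15,.5):
        a=cv2.approxPolyDP(h,e,True)
        if len(a)<=4: break
    q=a[:,0].astype(float)
    # refine: fit lines to the contour points near each edge
    L=[]
    pts=cn[:,0].astype(float)
    for i in range(len(q)):
        a,b=q[i],q[(i+1)%len(q)];d=(b-a)/np.linalg.norm(b-a);u=(pts-a)@d;v=np.abs((pts-a)@[-d[1],d[0]])
        w=pts[(v<2.5)&(u>4)&(u<np.linalg.norm(b-a)-4)]
        x=cv2.fitLine(w.astype(np.float32),cv2.DIST_HUBER,0,.01,.01).ravel();L.append(x)
    out=[]
    for i in range(len(q)):
        A,B=L[i-1],L[i];k=np.linalg.solve(np.c_[A[:2],-B[:2]],B[2:]-A[2:]);out.append(A[2:]+k[0]*A[:2])
    return np.array(out)
def rep(name,pts):
    c=pts.mean(0); e=[np.linalg.norm(pts[i]-pts[(i+1)%4]) for i in range(4)]
    i=int(np.argmax(e)); d=pts[(i+1)%4]-pts[i]; j=(i+2)%4; d2=pts[j]-pts[(j+1)%4]; d=d+d2
    print(name,"c",c.round(1)[:2],"edges",np.round(e),"yaw",np.degrees(np.arctan2(d[1],d[0])).round(1))
for c,n,sv,sd in((t,"top",T(170,360),T(490,440)),(s,"side",S(380,460),S(270,150))):
    g=c.im.astype(int); mx,mn=g.max(2),g.min(2)
    m=comp(c,(mx-mn<25)&(mx>90)&(mx<185),sv)
    # grey inside only; keep the blob opened
    k=np.ones((3,3),np.uint8); q=quad(cv2.morphologyEx(m,cv2.MORPH_OPEN,np.ones((7,7),np.uint8)))
    rep(n+" view grey z3",c.plane(q,3))
    m=(mx<110).astype(np.uint8); m=cv2.morphologyEx(m,cv2.MORPH_CLOSE,np.ones((7,7),np.uint8)); m=comp(c,m,sd)
    q=quad(m); rep(n+" drip z12",c.plane(q,12)); rep(n+" drip z0",c.plane(q,0))
    # fan brown
    hsv=cv2.cvtColor(c.im,cv2.COLOR_BGR2HSV); b=((hsv[...,0]>8)&(hsv[...,0]<18)&(hsv[...,1]>80)&(hsv[...,2]>120))
    b=comp(c,b,T(330,180) if n=="top" else S(180,360)); q=quad(b); print(n,"fan q",q.round(1).tolist())
E
```

```text
red top [[100, 113, 244], [108, 124, 244], [30, 40, 131]] [[93, 106, 246], [89, 102, 247], [21, 28, 117]]
white [[247, 247, 245], [249, 249, 247], [130, 135, 137]] [[247, 244, 244], [121, 123, 125], [245, 243, 244]]
top view grey z3 c [411.  193.8] edges [226.  97. 223.  97.] yaw -86.6
top drip z12 c [ 402.  -197.2] edges [213. 100. 213.  99.] yaw -95.2
top drip z0 c [ 403.7 -198.4] edges [216. 101. 215. 100.] yaw -95.2
top fan q [[226.89999389648438, 174.0], [241.8000030517578, 170.6999969482422], [258.0, 228.8000030517578], [243.0, 231.60000610351562]]
side view grey z3 c [404.5 192.6] edges [ 98. 221.  99. 222.] yaw -86.7
side drip z12 c [ 402.3 -187.8] edges [217. 103. 223. 103.] yaw -95.0
side drip z0 c [ 398.2 -198.8] edges [219. 104. 225. 104.] yaw -95.0
side fan q [[288.0, 225.6999969482422], [284.70001220703125, 240.89999389648438], [262.20001220703125, 250.39999389648438], [252.89999389648438, 239.60000610351562]]
```

```bash
python3 - <<'E'
from h import *
s,t=Cam("side"),Cam("top")
T=lambda x,y:(140+x/3.3,145+y/3.3); S=lambda x,y:(215+x/2.8,110+y/2.8)
def el(c,m,seed,r=14):
    m=m.astype(np.uint8); yy,xx=np.mgrid[:420,:560]; m[(xx-seed[0])**2+(yy-seed[1])**2>r*r]=0
    n,l,st,_=cv2.connectedComponentsWithStats(m); k=1+np.argmax(st[1:,4]); 
    cn=max(cv2.findContours((l==k).astype(np.uint8),0,1)[0],key=cv2.contourArea); e=cv2.fitEllipse(cv2.convexHull(cn)); return e
res={}
for nm in("red","white"):
    E=[]
    for c,sd in((t,T(214,142) if nm=="red" else T(454,90)),(s,S(232,338) if nm=="red" else S(130,184))):
        g=c.im.astype(int)
        m=(g[...,2]>190)&(g[...,0]<160) if nm=="red" else g.min(2)>205
        E.append(el(c,m,sd)); print(nm,np.round(E[-1][0],1),np.round(E[-1][1],1))
    p,g=tri(t,E[0][0],s,E[1][0]); print(nm,"top",p.round(1),"gap",g.round(1))
    h=197 if nm=="red" else 225
    print("  at nominal z",t.plane(E[0][0],h+6).round(1),s.plane(E[1][0],h+6).round(1))
# bottoms/wells: picks from crops
W={"wellR":((248,222),(226,450)),"wellW":((460,195),(128,315))}
for n,(a,b) in W.items(): print(n,t.plane(T(*a),20).round(1),s.plane(S(*b),20).round(1))
# bar ends and fan corners
for n,a,b in(("barL",(305,300),(296,362)),("barR",(430,281),(232,284)),("fan TL",(288,94),(118,394)),("fan BL",(347,313),None)):
    if b: p,g=tri(t,T(*a),s,S(*b)); print(n,p.round(1),g.round(1))
E
```

```text
red [203.9 188.8] [18.5 20.1]
red [297.7 229.6] [17.1 19.8]
red top [557.4 146.3 201. ] gap 3.7
  at nominal z [[558.3 145.  203. ]] [[556.4 149.  203. ]]
white [276.3 171.9] [20.9 25.1]
white [259.3 173.4] [18.8 22.1]
white top [614.1 -40.8 234.5] gap 2.4
  at nominal z [[614.4 -40.1 231. ]] [[614.4 -45.1 231. ]]
wellR [[546.7 141.1  20. ]] [[557.7 158.2  20. ]]
wellW [[593.3 -52.2  20. ]] [[617.8 -38.2  20. ]]
barL [467.3  79.3  42.7] 15.7
barR [500.6 -33.5  47.3] 3.0
fan TL [655.5 109.3  83.9] 6.4
```

```bash
cat >> h.py <<'E'
a0=np.radians(16.8); HX=np.array([np.cos(a0),np.sin(a0),0]); HY=np.array([-np.sin(a0),np.cos(a0),0]); HO=np.array([570.7,47.9,0])
SL=.244
def slope(c,uv,h):  # ray onto plane h above slot floor -> holder coords (along slope u from foot, y, z)
    n=np.cos(SL)*np.array([0,0,1])-np.sin(SL)*HX; p0=HO-100*HX+[0,0,20]+h*n
    d=c.ray(uv); t=((p0-c.o)@n)/(d@n); q=c.o+d*t[:,None]; e=np.cos(SL)*HX+np.sin(SL)*np.array([0,0,1])
    return np.c_[(q-p0)@e,(q-p0)@HY]
def go(x,y,z=None,yaw=None):
    st=arm.read_state(); p=st["position"]; r=R.from_quat(st["ee_rot"]); d=np.array([x,y,p[2] if z is None else z])-p
    if yaw is not None:
        q=r.inv()*R.from_euler("z",yaw,degrees=True)*R.from_rotvec([np.pi,0,0]); print("turn deg tool",np.degrees(q.as_rotvec()).round(2))
    print("at",p.round(1),"tool shift mm",r.inv().apply(d).round(1),"w",st["gripper_width"].round(1),"tilt/yaw",np.degrees(r.as_matrix()[:2,2]).round(2),np.degrees(np.arctan2(*r.as_matrix()[[1,0],0])).round(2))
E
python3 - <<'E'
from h import *
s,t=Cam("side"),Cam("top")
T=lambda x,y:(140+x/3.3,145+y/3.3); S=lambda x,y:(215+x/2.8,110+y/2.8)
q=np.array([[226.9,174],[241.8,170.7],[258,228.8],[243,231.6]]); print("fan top (u,y)",slope(t,q,24).round(1).tolist())
q=np.array([[288.0, 225.7], [284.7, 240.9], [262.2, 250.4],[252.9, 239.6]]); print("fan side",slope(s,q,24).round(1).tolist())
print("slot corners",slope(t,[T(318,325),T(428,305),T(280,110)],7).round(1).tolist())
p,g=tri(t,T(742,208),s,S(148,36));print("pink top",p.round(1),g.round(1))
p,g=tri(t,T(480,52),s,S(0,400));print("bottle",t.plane(T(668,112),95).round(),"screen low R corner",t.plane(T(495,85),100).round(),t.plane(T(495,85),200).round())
go(614.5,-42,356,16.8)
E
```

```text
fan top (u,y) [[203.4, 37.3], [205.3, -7.7], [27.3, -23.8], [27.3, 21.1]]
fan side [[79.1, -14.1], [121.9, 35.1], [202.5, 42.9], [207.6, -2.0]]
slot corners [[-4.0, 47.5], [-4.5, -53.5], [194.1, 46.5]]
pink top [ 541.2 -272.4  218.8] 7.2
bottle [[ 667. -230.   95.]] screen low R corner [[674. -75. 100.]] [[634. -75. 200.]]
turn deg tool [  0.   0. -31.]Traceback (most recent call last):
  File "<stdin>", line 9, in <module>
  File "h.py", line 29, in go
    print("at",p.round(1),"tool shift mm",r.inv().apply(d).round(1),"w",st["gripper_width"].round(1),"tilt/yaw",np.degrees(r.as_matrix()[:2,2]).round(2),np.degrees(np.arctan2(*r.as_matrix()[[1,0],0])).round(2))
                                                                        ^^^^^^^^^^^^^^^^^^^^^^^^^
AttributeError: 'float' object has no attribute 'round'
```

```bash
sed -i 's/st\["gripper_width"\].round(1)/round(float(st["gripper_width"]),1)/; s/np.degrees(np.arctan2(\*r.as_matrix()\[\[1,0\],0\])).round(2)/round(float(np.degrees(np.arctan2(*r.as_matrix()[[1,0],0]))),2)/' h.py
python3 - <<'E'
from h import *
s,t=Cam("side"),Cam("top")
for a,b in(((299,166),(235,188)),((311,77),(206,149)),((197,98),(196,305)),((199,44),(142,266))): p,g=tri(t,a,s,b);print(p.round(),g.round(1))
go(450,0,356,16.8)
E
```

```text
[680. -99. 130.] 1.4
[776. -83. 354.] 80.7
[857. 239. 117.] 37.5
[940. 209. 273.] 14.6
turn deg tool [ -0.   0. -31.]
at [153.3 605.9 256.3] tool shift mm [436.3 514.6 -99.7] w 85.3 tilt/yaw [-0.  0.] -14.2
```

```bash
python3 -m pendant '[[0,0,-0.04,0,0,-7.75,0.085],[0,0,-0.04,0,0,-7.75,0.085],[0,0,-0.02,0,0,-7.75,0.085],[0,0,0,0,0,-7.75,0.085],[0,0,0,0,0,0,0.085]]'; python3 -c "
from h import *
go(450,0,356,16.8)"
```

```text
clock: 1.1
position: [153.2, 606.0, 357.2]
ee_rot: [0.989, 0.146, -0.0, -0.001]
contact_force: [-0.6, -0.1, -0.5]
gripper_width: 85.1
grasp_force: 0.0
turn deg tool [-0.1  -0.01 -0.01]
at [153.2 606.  357.2] tool shift mm [109.2 665.9   0. ] w 85.1 tilt/yaw [-0.02  0.1 ] 16.79
```

```bash
python3 -m pendant '[[0.005,0.035,0,0,0,0,0.085],[0.005,0.035,0,0,0,0,0.085],[0.005,0.035,0,0,0,0,0.085],[0.005,0.035,0,0,0,0,0.085],[0.005,0.035,0,0,0,0,0.085],[0.005,0.035,0,0,0,0,0.085],[0.005,0.035,0,0,0,0,0.085],[0.005,0.035,0,0,0,0,0.085],[0.005,0.035,0,0,0,0,0.085],[0.005,0.035,0,0,0,0,0.085]]'; python3 -m pendant '[[0.005,0.035,0,0,0,0,0.085],[0.005,0.035,0,0,0,0,0.085],[0.005,0.035,0,0,0,0,0.085],[0.005,0.035,0,0,0,0,0.085],[0.005,0.035,0,0,0,0,0.085],[0.005,0.035,0,0,0,0,0.085],[0.005,0.035,0,0,0,0,0.085],[0.005,0.035,0,0,0,0,0.085],[0.005,0.035,0,0,0,0,0.085],[0,0,0,0,0,0,0.085]]'; python3 -c "
from h import *
go(614.5,-42,300,16.8)"
```

```text
clock: 2.1
position: [302.4, 283.6, 355.7]
ee_rot: [0.989, 0.145, -0.0, 0.0]
contact_force: [0.7, -0.0, 0.4]
gripper_width: 85.4
grasp_force: 0.0
clock: 3.1
position: [437.0, -6.0, 355.2]
ee_rot: [0.99, 0.142, -0.001, 0.0]
contact_force: [-0.6, 0.3, -1.2]
gripper_width: 85.0
grasp_force: 0.0
turn deg tool [ 0.04  0.15 -0.48]
at [437.   -6.  355.2] tool shift mm [160.4  84.3  54.9] w 85.0 tilt/yaw [-0.13 -0.08] 16.32
```

```bash
python3 -m pendant '[[0.03,0.016,0.01,0,0,0,0.085],[0.03,0.016,0.01,0,0,0,0.085],[0.03,0.016,0.01,0,0,0,0.085],[0.03,0.016,0.01,0,0,0,0.085],[0.03,0.016,0.01,0,0,0,0.085],[0.01,0.004,0.005,0,0,-0.5,0.085],[0,0,0,0,0,0,0.085],[0,0,0,0,0,0,0.085]]'; python3 -c "
from h import *
go(614.5,-42,206,16.8)
t=Cam('top'); s=Cam('side')
a=crop(t.im,200,100,130,130,3); b=crop(s.im,200,90,130,130,3); cv2.imwrite('pics/w1.png',np.hstack([a,b]))"
```

```text
clock: 3.9
position: [613.1, -37.0, 301.2]
ee_rot: [0.989, 0.15, -0.001, -0.0]
contact_force: [0.1, -0.5, 0.2]
gripper_width: 85.0
grasp_force: 0.0
turn deg tool [-0.01  0.06  0.47]
at [613.1 -37.  301.2] tool shift mm [-0.1  5.2 95.2] w 85.0 tilt/yaw [-0.06 -0.01] 17.27
```

View pics/w1.png

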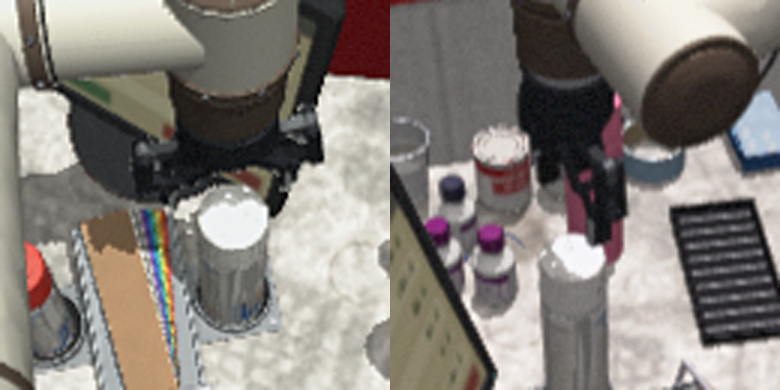

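The gripper stands straight above the white can, its fingers (crop ~(155,160) and (295,130)) straddling the cap, with the screen clear behind. Descending and gripping.

```bash
python3 -m pendant '[[0,0.005,0.015,0,0,0,0.085],[0,0,0.02,0,0,0,0.085],[0,0,0.02,0,0,0,0.085],[0,0,0.02,0,0,0,0.085],[0,0,0.02,0,0,0,0.085],[0,0,0,0,0,0,0.085],[0,0,0,0,0,0,0.085]]'; python3 -m pendant '[[0,0,0,0,0,0,0.05],[0,0,0,0,0,0,0.05],[0,0,0,0,0,0,0.05],[0,0,0,0,0,0,0.05],[0,0,0,0,0,0,0.05],[0,0,0,0,0,0,0.05]]';  python3 -c "
from h import *
go(614.5,-42,290,16.8)"
```

```text
clock: 4.7
position: [615.3, -42.0, 207.7]
ee_rot: [0.989, 0.151, 0.001, 0.0]
contact_force: [-0.4, 0.8, 1.4]
gripper_width: 85.0
grasp_force: 0.0
clock: 5.3
position: [616.5, -41.9, 208.6]
ee_rot: [0.989, 0.151, 0.002, 0.0]
contact_force: [-0.8, 1.4, 5.5]
gripper_width: 63.3
grasp_force: 67.1
turn deg tool [ 0.06 -0.24  0.54]
at [616.5 -41.9 208.6] tool shift mm [ -1.6  -0.4 -81.4] w 63.3 tilt/yaw [0.25 0.02] 17.34
```

```bash
python3 -m pendant '[[0,0,-0.01,0,0,0,0.05],[0,0,-0.02,0,0,0,0.05],[0,0,-0.03,0,0,0,0.05],[0,0,-0.03,0,0,0,0.05],[0,0,-0.02,0,0,0,0.05],[0,0,0,0,0,0,0.05]]';  python3 -c "
from h import *
go(440,-130,315,16.8)"
```

```text
clock: 5.9
position: [616.2, -42.3, 319.2]
ee_rot: [0.989, 0.15, 0.003, 0.0]
contact_force: [-0.1, -0.4, -5.2]
gripper_width: 63.4
grasp_force: 67.1
turn deg tool [ 0.06 -0.3   0.5 ]
at [616.2 -42.3 319.2] tool shift mm [-194.3   31.3    3.2] w 63.4 tilt/yaw [0.3  0.03] 17.3
```

```bash
python3 -m pendant '[[-0.015,0.002,0,0,0,0,0.05],[-0.025,0.004,0,0,0,0,0.05],[-0.03,0.005,0,0,0,0,0.05],[-0.03,0.005,0,0,0,0,0.05],[-0.03,0.005,0,0,0,0,0.05],[-0.03,0.005,0,0,0,0,0.05],[-0.025,0.005,0,0,0,0,0.05],[-0.01,0,0,0,0,0,0.05],[0,0,0,0,0,0,0.05]]';  python3 -c "
from h import *
go(397,-255,260,16.8)"
```

```text
clock: 6.8
position: [436.7, -130.0, 315.2]
ee_rot: [0.989, 0.15, -0.001, -0.001]
contact_force: [-0.5, 0.6, -3.7]
gripper_width: 63.5
grasp_force: 66.9
turn deg tool [-0.07  0.11  0.43]
at [ 436.7 -130.   315.2] tool shift mm [-74.9 107.7  55.2] w 63.5 tilt/yaw [-0.12  0.04] 17.23
```

```bash
python3 -m pendant '[[-0.01,0.01,0,0,0,0,0.05],[-0.015,0.022,0.01,0,0,0,0.05],[-0.015,0.022,0.015,0,0,0,0.05],[-0.015,0.022,0.015,0,0,0,0.05],[-0.015,0.022,0.015,0,0,0,0.05],[-0.005,0.01,0,0,0,0,0.05],[0,0,0,0,0,0,0.05],[0,0,0,0,0,0,0.05]]';  python3 -c "
from h import *
go(397,-255,207,16.8)
t=Cam('top'); s=Cam('side')
a=crop(t.im,260,200,130,130,3); b=crop(s.im,230,90,130,130,3); cv2.imwrite('pics/w2.png',np.hstack([a,b]))"
```

```text
clock: 7.6
position: [399.8, -255.3, 261.6]
ee_rot: [0.989, 0.15, 0.0, 0.0]
contact_force: [0.5, -0.3, -4.1]
gripper_width: 63.4
grasp_force: 67.7
turn deg tool [ 0.02 -0.04  0.49]
at [ 399.8 -255.3  261.6] tool shift mm [-2.6 -1.2 54.6] w 63.4 tilt/yaw [ 0.04 -0.01] 17.29
```

View pics/w2.png

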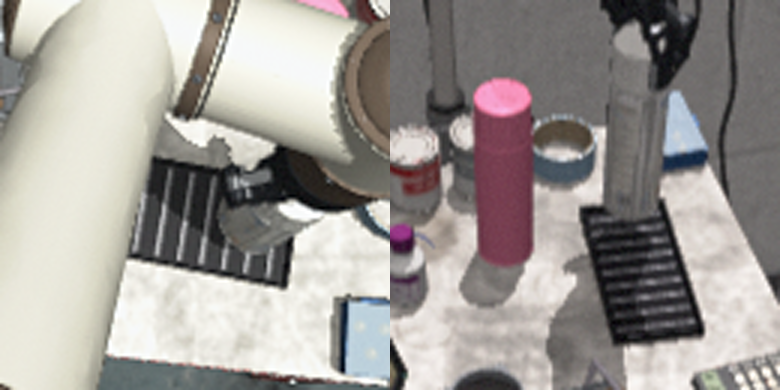

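The white can hangs upright above the right end of the black tray, clear of the pink can. Lowering it.

```bash
python3 -m pendant '[[-0.002,0,0.015,0,0,0,0.05],[0,0,0.015,0,0,0,0.05],[0,0,0.01,0,0,0,0.05],[0,0,0.006,0,0,0,0.05],[0,0,0.004,0,0,0,0.05],[0,0,0.003,0,0,0,0.05],[0,0,0,0,0,0,0.05],[0,0,0,0,0,0,0.05]]'
```

```text
clock: 8.5
position: [397.3, -255.9, 208.7]
ee_rot: [0.989, 0.15, 0.0, 0.0]
contact_force: [0.5, -0.8, -3.9]
gripper_width: 63.3
grasp_force: 68.0
```

```bash
python3 -m pendant '[[0,0,0.002,0,0,0,0.05],[0,0,0.001,0,0,0,0.05],[0,0,0,0,0,0,0.05],[0,0,0,0,0,0,0.05]]'
```

```text
clock: 8.9
position: [397.2, -255.9, 205.7]
ee_rot: [0.989, 0.15, 0.0, 0.0]
contact_force: [-0.8, 0.4, -1.7]
gripper_width: 63.2
grasp_force: 68.3
```

Touching down (load is coming off). Release and rise.

```bash
python3 -m pendant '[[0,0,0.001,0,0,0,0.05],[0,0,0,0,0,0,0.065],[0,0,0,0,0,0,0.07],[0,0,0,0,0,0,0.085],[0,0,0,0,0,0,0.085],[0,0,0,0,0,0,0.085],[0,0,-0.02,0,0,0,0.085],[0,0,-0.04,0,0,0,0.085],[0,0,-0.04,0,0,0,0.085],[0,0,0,0,0,0,0.085]]';  python3 -c "
from h import *
go(450,130,310,16.8)"
```

```text
clock: 9.9
position: [399.6, -257.1, 310.3]
ee_rot: [0.989, 0.151, 0.005, 0.003]
contact_force: [0.4, 0.3, -0.7]
gripper_width: 85.2
grasp_force: 0.0
turn deg tool [ 0.48 -0.54  0.56]
at [ 399.6 -257.1  310.3] tool shift mm [ 163.6 -354.5   -1.2] w 85.2 tilt/yaw [ 0.66 -0.3 ] 17.36
```

```bash
python3 -m pendant '[[0.01,-0.012,0,-0.5,0.5,0.5,0.085],[0.025,-0.031,0,0,0,0,0.085],[0.025,-0.031,0,0,0,0,0.085],[0.025,-0.031,0,0,0,0,0.085],[0.025,-0.031,0,0,0,0,0.085],[0.025,-0.031,0,0,0,0,0.085],[0.025,-0.031,0,0,0,0,0.085],[0.025,-0.031,0,0,0,0,0.085],[0.025,-0.031,0,0,0,0,0.085],[0.025,-0.031,0,0,0,0,0.085],[0.025,-0.031,0,0,0,0,0.085],[0.01,-0.012,0,0,0,0,0.085]]';python3 -m pendant '[[0,0,0,0,0,0,0.085]]';  python3 -c "
from h import *
go(557.5,147,270,16.8)"
```

```text
clock: 11.1
position: [559.7, 144.9, 302.6]
ee_rot: [0.989, 0.147, 0.005, 0.004]
contact_force: [0.1, -0.6, -0.8]
gripper_width: 84.9
grasp_force: 0.0
clock: 11.2
position: [559.3, 143.7, 302.5]
ee_rot: [0.989, 0.147, 0.004, 0.004]
contact_force: [-0.5, -1.0, 0.1]
gripper_width: 85.3
grasp_force: 0.0
turn deg tool [ 0.51 -0.41  0.13]
at [559.3 143.7 302.5] tool shift mm [-1.  -3.9 32.5] w 85.3 tilt/yaw [ 0.54 -0.37] 16.93
```

```bash
python3 -m pendant '[[-0.001,-0.004,0.02,0.5,-0.4,0,0.085],[0,0,0.02,0,0,0,0.085],[0,0,0.02,0,0,0,0.085],[0,0,0.02,0,0,0,0.085],[0,0,0.02,0,0,0,0.085],[0,0,0.02,0,0,0,0.085],[0,0,0,0,0,0,0.085],[0,0,0,0,0,0,0.085]]'; python3 -c "
from h import *
go(557.5,147,180,16.8)"
```

```text
clock: 12.0
position: [557.1, 144.6, 184.3]
ee_rot: [0.989, 0.146, 0.001, 0.0]
contact_force: [0.2, 0.9, -0.5]
gripper_width: 84.8
grasp_force: 0.0
turn deg tool [ 0.03 -0.1  -0.04]
at [557.1 144.6 184.3] tool shift mm [ 1.  -2.2  4.3] w 84.8 tilt/yaw [0.1 0. ] 16.76
```

```bash
python3 -m pendant '[[0,-0.002,0.004,0,0,0,0.085],[0,0,0,0,0,0,0.05],[0,0,0,0,0,0,0.05],[0,0,0,0,0,0,0.05],[0,0,0,0,0,0,0.05],[0,0,0,0,0,0,0.05],[0,0,0,0,0,0,0.05]]'; python3 -c "
from h import *
go(557.5,147,180,16.8)"; python3 -m pendant '[[0,0,-0.01,0,0,0,0.05],[0,0,-0.02,0,0,0,0.05],[0,0,-0.03,0,0,0,0.05],[0,0,-0.04,0,0,0,0.05],[0,0,-0.03,0,0,0,0.05],[0,0,0,0,0,0,0.05]]'; python3 -c "
from h import *
go(407,-135,300,16.8)"
```

```text
clock: 12.7
position: [557.2, 147.5, 180.8]
ee_rot: [0.989, 0.146, 0.002, -0.0]
contact_force: [-0.0, -1.0, 4.4]
gripper_width: 55.8
grasp_force: 63.5
turn deg tool [ 0.01 -0.21  0.03]
at [557.2 147.5 180.8] tool shift mm [0.2 0.6 0.8] w 55.8 tilt/yaw [0.21 0.05] 16.83
clock: 13.3
position: [557.7, 148.1, 314.3]
ee_rot: [0.989, 0.146, 0.005, -0.001]
contact_force: [0.3, -0.0, -1.6]
gripper_width: 55.6
grasp_force: 64.0
turn deg tool [-0.08 -0.59  0.03]
at [557.7 148.1 314.3] tool shift mm [-226.3  227.4   11.6] w 55.6 tilt/yaw [0.54 0.25] 16.83
```

```bash
python3 -m pendant '[[-0.01,0.01,0,0,0,0,0.05],[-0.02,0.02,0,0,-0.5,0,0.05],[-0.025,0.025,0,0,0,0,0.05],[-0.025,0.025,0,0,0,0,0.05],[-0.025,0.025,0,0,0,0,0.05],[-0.025,0.025,0,0,0,0,0.05],[-0.025,0.025,0,0,0,0,0.05],[-0.025,0.025,0.01,0,0,0,0.05],[-0.025,0.025,0.02,0,0,0,0.05],[-0.015,0.015,0.02,0,0,0,0.05],[-0.007,0.008,0.01,0,0,0,0.05],[0,0,0,0,0,0,0.05]]'; python3 -c "
from h import *
go(407,-135,180,16.8)"
```

```text
clock: 14.5
position: [402.0, -137.4, 248.5]
ee_rot: [0.989, 0.145, -0.007, -0.0]
contact_force: [-0.6, 0.7, -3.8]
gripper_width: 55.3
grasp_force: 64.3
turn deg tool [-0.14  0.75 -0.14]
at [ 402.  -137.4  248.5] tool shift mm [ 6.4 -0.7 68.4] w 55.3 tilt/yaw [-0.76 -0.08] 16.66
```

```bash
python3 -m pendant '[[0.004,0,0.02,0,0.75,0,0.05],[0.002,0,0.02,0,0,0,0.05],[0,0,0.015,0,0,0,0.05],[0,0,0.007,0,0,0,0.05],[0,0,0.004,0,0,0,0.05],[0,0,0,0,0,0,0.05],[0,0,0,0,0,0,0.05]]'; python3 -c "
from h import *
go(407,-135,178,16.8)"
```

```text
clock: 15.2
position: [411.1, -134.7, 185.8]
ee_rot: [0.989, 0.146, 0.004, -0.0]
contact_force: [-0.3, -0.2, -3.5]
gripper_width: 55.6
grasp_force: 64.5
turn deg tool [ 0.03 -0.43  0.04]
at [ 411.1 -134.7  185.8] tool shift mm [-4.1 -0.9  7.7] w 55.6 tilt/yaw [0.42 0.09] 16.84
```

```bash
python3 -m pendant '[[-0.003,0,0.005,0,-0.4,0,0.05],[0,0,0.002,0,0,0,0.05],[0,0,0.002,0,0,0,0.05],[0,0,0,0,0,0,0.05],[0,0,0,0,0,0,0.05]]'; python3 -c "
from h import *
go(407,-135,178,16.8)"
```

```text
clock: 15.7
position: [407.8, -135.8, 177.8]
ee_rot: [0.989, 0.146, -0.0, 0.0]
contact_force: [-3.2, 2.7, 8.8]
gripper_width: 55.5
grasp_force: 65.1
turn deg tool [0.03 0.01 0.04]
at [ 407.8 -135.8  177.8] tool shift mm [-0.6 -1.  -0.2] w 55.5 tilt/yaw [ 0.   -0.03] 16.84
```

```bash
python3 -m pendant '[[0,0,0,0,0,0,0.06],[0,0,0,0,0,0,0.07],[0,0,0,0,0,0,0.085],[0,0,0,0,0,0,0.085],[0,0,0,0,0,0,0.085],[0,0,-0.02,0,0,0,0.085],[0,0,-0.04,0,0,0,0.085],[0,0,-0.04,0,0,0,0.085],[0,0,-0.03,0,0,0,0.085],[0,0,0,0,0,0,0.085]]';  python3 -c "
from h import *
go(560,50,300,16.8)
t=Cam('top'); s=Cam('side')
a=crop(t.im,200,150,100,100,3.9); b=crop(s.im,230,190,130,130,3); cv2.imwrite('pics/f1.png',np.hstack([a,b])); cv2.imwrite('pics/f1t.png',t.im); cv2.imwrite('pics/f1s.png',s.im)"
```

```text
clock: 16.7
position: [409.9, -136.0, 310.6]
ee_rot: [0.989, 0.146, 0.005, 0.001]
contact_force: [-0.2, -0.1, -0.3]
gripper_width: 84.6
grasp_force: 0.0
turn deg tool [ 0.23 -0.49  0.04]
at [ 409.9 -136.   310.6] tool shift mm [ 197.5 -134.6   11.8] w 84.6 tilt/yaw [ 0.53 -0.07] 16.84
```

View pics/f1.png

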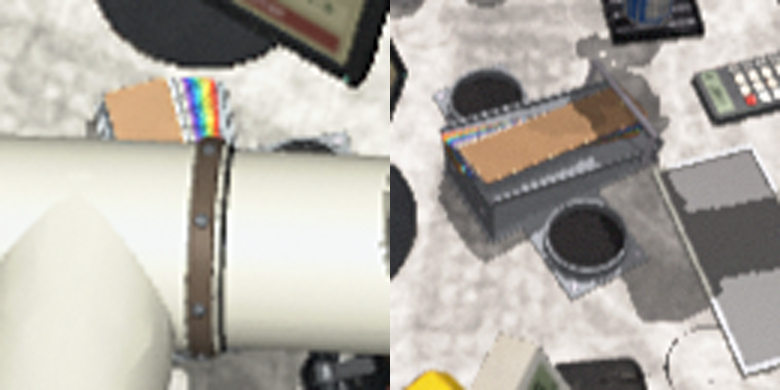

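```bash
python3 - <<'E'
from h import *
s=Cam("side"); C=lambda *p:np.array([(230+x/3,190+y/3) for x,y in p])
print("wells",s.plane(C((97,93),(198,238)),20).round(1), "expect",(HO+16*HX-98*HY).round(),(HO+16*HX+98*HY).round())
print("brown edge pts near",slope(s,C((80,183),(150,163),(200,147),(245,130)),24).round(1).tolist())
print("brown edge far",slope(s,C((72,148),(130,124),(180,103)),24).round(1).tolist())
print("slot near flange top",slope(s,C((100,200),(180,178),(245,158)),7).round(1).tolist(),"far",slope(s,C((60,130),(140,105)),7).round(1).tolist())
E
```

```text
wells [[611.6 -42.9  20. ]
 [555.7 153.9  20. ]] expect [614. -41.   0.] [558. 146.   0.]
brown edge pts near [[218.3, 39.2], [142.2, 41.5], [83.5, 41.4], [26.1, 38.2]]
brown edge far [[204.2, -1.8], [134.3, -9.5], [70.0, -16.9]]
slot near flange top [[200.6, 52.6], [112.6, 57.1], [34.8, 58.7]] far [[193.5, -39.2], [98.9, -41.5]]
```

```bash
cat >> h.py <<'E'
def goR(p1,R1):
    st=arm.read_state(); p=st["position"]; r=R.from_quat(st["ee_rot"])
    print("at",p.round(1),"shift(now axes)",r.inv().apply(np.array(p1)-p).round(1),"(target axes)",R1.inv().apply(np.array(p1)-p).round(1),"turn",np.degrees((r.inv()*R1).as_rotvec()).round(2),"w",round(float(st["gripper_width"]),1))
def fanpose(u,y,h,yaw):
    e=np.cos(SL)*HX+np.sin(SL)*np.array([0,0,1]); n=np.cos(SL)*np.array([0,0,1])-np.sin(SL)*HX
    base=R.from_matrix(np.c_[e,-HY,-n]); return HO-100*HX+[0,0,20]+u*e+y*HY+h*n, base*R.from_euler("z",-(yaw),degrees=True)
E
python3 - <<'E'
from h import *
p,r=fanpose(103,5.6,133,5.2); print(p.round()); goR(p,r)
E
```

```text
[538.  44. 174.]
at [ 407.1 -135.6  305.2] shift(now axes) [ 177.7 -133.9  131.1] (target axes) [ 152.  -120.7  170.3] turn [-0.69 14.08 -5.19] w 84.9
```

```bash
python3 -m pendant '[[0.01,-0.008,0,0,0,0,0.085],[0.024,-0.018,0.005,0,0,0,0.085],[0.024,-0.018,0.005,0,0,0,0.085],[0.024,-0.018,0.005,0,0,0,0.085],[0.024,-0.018,0.005,0,0,0,0.085],[0.024,-0.018,0.005,0,0,0,0.085],[0.024,-0.018,0.005,0,0,0,0.085],[0.02,-0.018,0.01,0,4.7,-1.73,0.085],[0.004,0,0.01,0,4.7,-1.73,0.085],[0,0,0.02,0,4.7,-1.73,0.085],[0,0,0,0,0,0,0.085]]'; python3 - <<'E'
from h import *
p,r=fanpose(103,5.6,70,5.2); goR(p,r)
E
```

```text
clock: 17.95
position: [539.2, 45.0, 231.7]
ee_rot: [0.975, 0.189, 0.116, -0.018]
contact_force: [-0.7, -0.9, 0.1]
gripper_width: 84.8
grasp_force: 0.0
at [539.2  45.  231.7] shift(now axes) [-14.2   0.9 118.9] (target axes) [-15.2  -0.6 118.8] turn [-0.72  0.48 -0.09] w 84.8
```

```bash
python3 -m pendant '[[-0.008,0,0.02,-0.7,0.5,0,0.075],[-0.007,0,0.03,0,0,0,0.07],[0,0,0.03,0,0,0,0.07],[0,0,0.025,0,0,0,0.07],[0,0,0.012,0,0,0,0.07],[0,0,0,0,0,0,0.07],[0,0,0,0,0,0,0.07]]'; python3 - <<'E'
from h import *
p,r=fanpose(103,5.6,33,5.2); goR(p,r)
t=Cam('top'); s=Cam('side')
a=crop(t.im,200,150,100,100,3.9); b=crop(s.im,230,190,130,130,3); cv2.imwrite('pics/f2.png',np.hstack([a,b]))
E
```

```text
clock: 18.65
position: [558.4, 48.9, 120.3]
ee_rot: [0.974, 0.189, 0.127, -0.013]
contact_force: [-0.1, 0.4, 0.1]
gripper_width: 70.1
grasp_force: 0.0
at [558.4  48.9 120.3] shift(now axes) [-7.5 -1.7 42.8] (target axes) [-7.  -1.7 42.9] turn [ 0.09 -0.64 -0.04] w 70.1
```

View pics/f2.png

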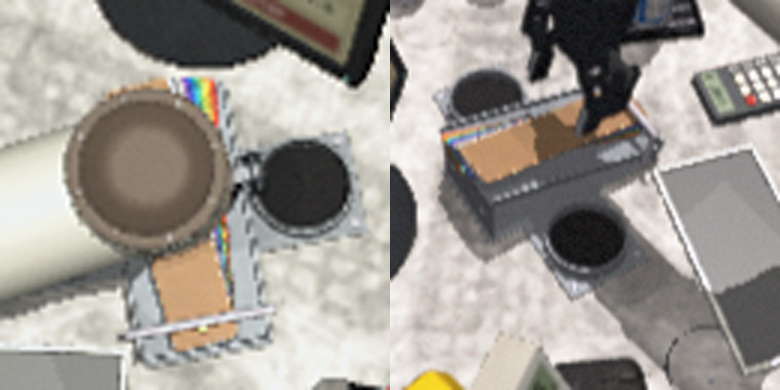

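The gripper, tilted with the slope, straddles the fan's middle: near finger at crop ~(585,130), far one beyond the far edge. Lowering on.

```bash
python3 -m pendant '[[-0.004,-0.001,0.012,0,-0.6,0,0.07],[-0.003,-0.001,0.012,0,0,0,0.07],[0,0,0.01,0,0,0,0.07],[0,0,0.007,0,0,0,0.07],[0,0,0,0,0,0,0.07],[0,0,0,0,0,0,0.07]]'; python3 - <<'E'
from h import *
p,r=fanpose(103,5.6,33,5.2); goR(p,r)
E
```

```text
clock: 19.35
position: [560.4, 50.8, 78.0]
ee_rot: [0.974, 0.189, 0.121, -0.012]
contact_force: [1.5, -0.2, 0.3]
gripper_width: 70.0
grasp_force: 0.0
at [560.4  50.8  78. ] shift(now axes) [0.7 0.2 1.3] (target axes) [0.7 0.2 1.3] turn [ 0.07 -0.01 -0.06] w 70.0
```

```bash
python3 -m pendant '[[0,0,0,0,0,0,0.04],[0,0,0,0,0,0,0.04],[0,0,0,0,0,0,0.04],[0,0,0,0,0,0,0.04],[0,0,0,0,0,0,0.04],[0,0,0,0,0,0,0.04]]'; python3 -m pendant '[[0.005,0,0,0,0,0,0.04],[0.01,0,0,0,0,0,0.04],[0.005,0,0,0,0,0,0.04],[0,0,0,0,0,0,0.04],[0,0,0,0,0,0,0.04]]'
```

```text
clock: 19.95
position: [560.4, 50.5, 79.4]
ee_rot: [0.974, 0.188, 0.122, -0.012]
contact_force: [-2.1, -2.4, 6.0]
gripper_width: 50.8
grasp_force: 60.9
clock: 20.45
position: [572.5, 55.0, 82.5]
ee_rot: [0.975, 0.187, 0.115, -0.011]
contact_force: [-14.8, -5.5, 15.9]
gripper_width: 51.2
grasp_force: 61.5
```

```bash
python3 -m pendant '[[0.006,0,-0.001,0,0,0,0.04],[0.008,0,-0.001,0,0,0,0.04],[0.008,0,0,0,0,0,0.04],[0.006,0,0,0,0,0,0.04],[0,0,0,0,0,0,0.04],[0,0,0,0,0,0,0.04]]'; python3 - <<'E'
from h import *
p,r=fanpose(145,9,33,5.2); goR(p,r)
t=Cam('top'); s=Cam('side')
a=crop(t.im,200,150,100,100,3.9); b=crop(s.im,230,190,130,130,3); cv2.imwrite('pics/f3.png',np.hstack([a,b]))
E
```

```text
clock: 21.05
position: [602.7, 68.2, 90.9]
ee_rot: [0.975, 0.189, 0.121, -0.012]
contact_force: [-0.5, -0.1, -3.5]
gripper_width: 50.3
grasp_force: 61.9
at [602.7  68.2  90.9] shift(now axes) [-4.7  0.8  2.9] (target axes) [-4.7  0.8  2.9] turn [ 0.06  0.05 -0.07] w 50.3
```

View pics/f3.png

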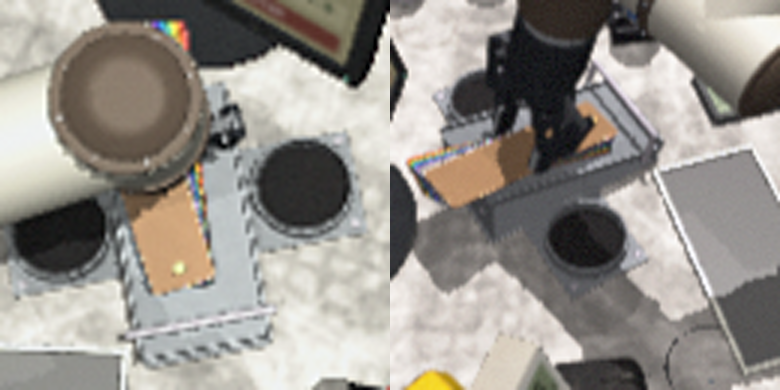

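The fan's low end (top crop ~(180,285)) is now well clear of the bar (~y 325). Lifting.

```bash
python3 -m pendant '[[0.002,0,-0.01,0,0,0,0.04],[0.005,0,-0.02,0,0,0,0.04],[0.007,0,-0.03,0,0,0,0.04],[0.007,0,-0.03,0,0,0,0.04],[0.007,0,-0.03,0,0,0,0.04],[-0.01,0,-0.02,0,0,0,0.04],[-0.02,0,-0.01,0,0,0,0.04],[-0.03,0,0,0,0,0,0.04],[-0.03,0,0,0,-5,0,0.04],[-0.03,0,0,0,-5,0,0.04],[-0.02,0,0,0,-4,0,0.04],[0,0,0,0,0,0,0.04]]'; python3 - <<'E'
from h import *
go(408,193,200,93.3)
E
```

```text
clock: 22.35
position: [465.4, 16.4, 216.5]
ee_rot: [0.982, 0.189, 0.002, 0.011]
contact_force: [0.8, -0.0, -4.0]
gripper_width: 50.4
grasp_force: 62.3
turn deg tool [  1.08   0.84 -71.55]
at [465.4  16.4 216.5] tool shift mm [  12.1 -185.6   12.4] w 50.4 tilt/yaw [ 0.43 -1.2 ] 21.74
```

```bash
python3 -m pendant '[[0,0,0,1,0.8,-4,0.04],[0,0,0,0,0,-7.5,0.04],[0,0,0,0,0,-8,0.04],[0,0,0,0,0,-8,0.04],[0,0,0,0,0,-8,0.04],[0,0,0,0,0,-8,0.04],[0,0,0,0,0,-8,0.04],[0,0,0,0,0,-8,0.04],[0,0,0,0,0,-8,0.04],[0,0,0,0,0,-4,0.04],[0,0,0,0,0,0,0.04],[0,0,0,0,0,0,0.04]]'; python3 - <<'E'
from h import *
go(408,193,150,93.3)
E
```

```text
clock: 23.55
position: [466.9, 16.9, 216.5]
ee_rot: [0.687, 0.726, 0.006, 0.005]
contact_force: [0.2, -0.6, -3.4]
gripper_width: 50.5
grasp_force: 62.3
turn deg tool [ 0.87  0.   -0.11]
at [466.9  16.9 216.5] tool shift mm [179.1 -50.   65.8] w 50.5 tilt/yaw [0.87 0.05] 93.19
```

```bash
python3 -m pendant '[[0.01,-0.003,0,0.8,0,0,0.04],[0.02,-0.006,0,0,0,0,0.04],[0.03,-0.008,0.005,0,0,0,0.04],[0.03,-0.009,0.01,0,0,0,0.04],[0.03,-0.008,0.01,0,0,0,0.04],[0.03,-0.008,0.01,0,0,0,0.04],[0.02,-0.006,0.015,0,0,0,0.04],[0.01,-0.002,0.015,0,0,0,0.04],[0,0,0,0,0,0,0.04],[0,0,0,0,0,0,0.04]]'; python3 - <<'E'
from h import *
go(408,193,60,93.3)
t=Cam('top'); s=Cam('side')
a=crop(t.im,170,190,130,130,3); b=crop(s.im,300,200,130,130,3); cv2.imwrite('pics/v1.png',np.hstack([a,b]))
E
```

```text
clock: 24.55
position: [406.1, 194.0, 151.1]
ee_rot: [0.686, 0.727, -0.001, 0.0]
contact_force: [-0.1, 0.1, -4.3]
gripper_width: 50.5
grasp_force: 62.9
turn deg tool [-0.05  0.06  0.02]
at [406.1 194.  151.1] tool shift mm [-1.   1.9 91.1] w 50.5 tilt/yaw [-0.04 -0.07] 93.32
```

View pics/v1.png

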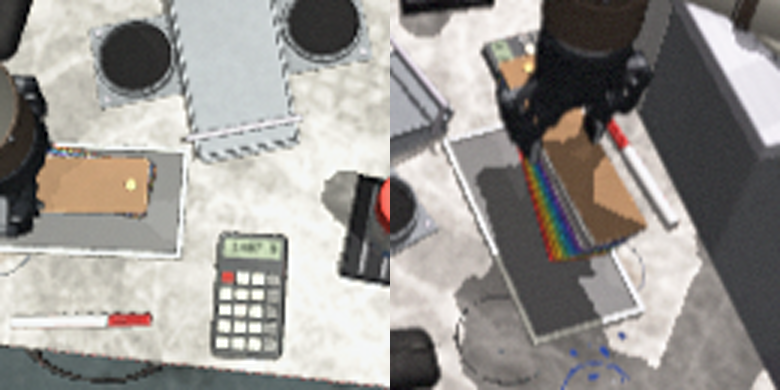

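```bash
python3 - <<'E'
from h import *
t=Cam('top')
print(t.plane([(170+155/3,190+160/3),(170+152/3,190+212/3)],141).round(1))
print("tray right inner corners z8", t.plane([(170+184/3,190+153/3),(170+178/3,190+254/3)],5).round(1))
hsv=cv2.cvtColor(t.im,cv2.COLOR_BGR2HSV); b=((hsv[...,0]>8)&(hsv[...,0]<18)&(hsv[...,1]>80)&(hsv[...,2]>120)); b[:240]=0;b[:,:188]=0;b[270:]=0;b[:,235:]=0
n,l,st,c=cv2.connectedComponentsWithStats(b.astype(np.uint8)); k=1+np.argmax(st[1:,4]); r=cv2.boxPoints(cv2.minAreaRect(np.argwhere(l==k)[:,::-1].astype(np.float32)))
print(r.round(1).tolist(), t.plane(r,141).round(1))
E
```

```text
[[430.5  88.  141. ]
 [384.   84.  141. ]]
tray right inner corners z8 [[465.9  81.6   5. ]
 [364.4  73.7   5. ]]
[[188.0, 242.0], [219.0, 242.0], [219.0, 260.0], [188.0, 260.0]] [[424.7 178.4 141. ]
 [433.4  95.6 141. ]
 [385.3  88.6 141. ]
 [376.8 170.3 141. ]]
```

The fan hangs level above the tray, end at crop (155,185), aligned with the rim. Lowering.

```bash
python3 -m pendant '[[0,0.002,0.02,0,0,0,0.04],[0,0.001,0.025,0,0,0,0.04],[0,0,0.025,0,0,0,0.04],[0,0,0.02,0,0,0,0.04],[0,0,0.012,0,0,0,0.04],[0,0,0.004,0,0,0,0.04],[0,0,0,0,0,0,0.04],[0,0,0,0,0,0,0.04]]'; python3 -c "
from h import *
go(409,193,37,93.8)"
```

```text
clock: 25.5
position: [409.8, 194.0, 45.9]
ee_rot: [0.687, 0.727, 0.001, 0.0]
contact_force: [-0.9, 0.1, -3.5]
gripper_width: 50.6
grasp_force: 62.9
turn deg tool [ 0.05 -0.03 -0.53]
at [409.8 194.   45.9] tool shift mm [-1.  -0.9  8.9] w 50.6 tilt/yaw [0.05 0.04] 93.27
```

```bash
python3 -m pendant '[[0,0,0.003,0,0,0,0.04],[0,0,0.002,0,0,0,0.04],[0,0,0,0,0,0,0.04]]';python3 -m pendant '[[0,0,0.002,0,0,0,0.04],[0,0,0,0,0,0,0.04]]';python3 -m pendant '[[0,0,0.002,0,0,0,0.04],[0,0,0,0,0,0,0.04]]'
```

```text
clock: 25.8
position: [409.0, 193.6, 40.0]
ee_rot: [0.687, 0.727, -0.0, -0.0]
contact_force: [1.3, -0.4, -3.6]
gripper_width: 50.6
grasp_force: 62.9
clock: 26.0
position: [409.2, 193.8, 38.9]
ee_rot: [0.686, 0.727, -0.0, 0.0]
contact_force: [-2.4, -0.7, 5.8]
gripper_width: 50.6
grasp_force: 63.9
clock: 26.2
position: [409.2, 193.8, 38.7]
ee_rot: [0.686, 0.727, -0.0, 0.0]
contact_force: [-9.1, -1.4, 23.6]
gripper_width: 50.1
grasp_force: 66.1
```

```bash
python3 -m pendant '[[0,0,-0.002,0,0,0,0.04],[0,0,0,0,0,0,0.06],[0,0,0,0,0,0,0.075],[0,0,0,0,0,0,0.085],[0,0,0,0,0,0,0.085],[0,0,0,0,0,0,0.085],[0,0,-0.02,0,0,0,0.085],[0,0,-0.04,0,0,0,0.085],[0,0,-0.05,0,0,0,0.085],[0,0,-0.05,0,0,0,0.085],[0,0,-0.05,0,0,0,0.085],[0,0,-0.05,0,0,0,0.085]]';python3 -m pendant '[[0,-0.03,0,0,0,8,0.085],[0,-0.03,0,0,0,8,0.085],[0,0,0,0,0,8,0.085],[0,0,0,0,0,8,0.085],[0,0,0,0,0,8,0.085],[0,0,0,0,0,8,0.085],[0,0,0,0,0,8,0.085],[0,0,0,0,0,8,0.085],[0,0,0,0,0,8,0.085],[0,0,0,0,0,4.5,0.085],[0,0,0,0,0,0,0.085]]'; python3 -c "
from h import *
go(407.8,-135.8,300,16.8)"
```

```text
clock: 27.4
position: [408.7, 193.3, 300.2]
ee_rot: [0.687, 0.727, -0.0, -0.0]
contact_force: [1.5, 0.6, -0.3]
gripper_width: 85.3
grasp_force: 0.0
clock: 28.5
position: [349.2, 194.4, 297.8]
ee_rot: [0.989, 0.146, -0.001, 0.0]
contact_force: [-0.2, -0.2, -0.5]
gripper_width: 84.8
grasp_force: 0.0
turn deg tool [ 0.04  0.08 -0.02]
at [349.2 194.4 297.8] tool shift mm [-39.3 333.   -1.9] w 84.8 tilt/yaw [-0.06 -0.06] 16.78
```

```bash
python3 -m pendant '[[-0.002,0.015,0,0,0,0,0.085],[-0.004,0.032,0,0,0,0,0.085],[-0.004,0.032,0,0,0,0,0.085],[-0.004,0.032,0,0,0,0,0.085],[-0.004,0.032,0,0,0,0,0.085],[-0.004,0.032,0,0,0,0,0.085],[-0.004,0.032,0,0,0,0,0.085],[-0.004,0.032,0,0,0,0,0.085],[-0.004,0.032,0,0,0,0,0.085],[-0.003,0.032,0,0,0,0,0.085],[-0.002,0.02,0,0,0,0,0.085],[0,0.01,0,0,0,0,0.085]]';python3 -m pendant '[[0,0,0,0,0,0,0.085]]'; python3 - <<'E'
from h import *
go(407.8,-135.8,178,16.8)
t=Cam('top'); s=Cam('side')
a=crop(t.im,140,200,130,130,3); b=crop(s.im,300,200,130,130,3); cv2.imwrite('pics/v2.png',np.hstack([a,b]))
for c in(t,s):
    hsv=cv2.cvtColor(c.im,cv2.COLOR_BGR2HSV); b=((hsv[...,0]>8)&(hsv[...,0]<18)&(hsv[...,1]>80)&(hsv[...,2]>90)).astype(np.uint8)
    n,l,st,cc=cv2.connectedComponentsWithStats(b)
    for k in range(1,n):
        if st[k,4]>400: 
            r=cv2.boxPoints(cv2.minAreaRect(np.argwhere(l==k)[:,::-1].astype(np.float32))); p=c.plane(r,27); print(st[k].tolist(),p.mean(0).round(1),p[:,:2].round().tolist())
E
```

```text
clock: 29.7
position: [408.1, -136.9, 297.9]
ee_rot: [0.989, 0.146, -0.001, 0.0]
contact_force: [0.6, 1.1, -0.8]
gripper_width: 85.3
grasp_force: 0.0
clock: 29.8
position: [408.2, -136.2, 297.9]
ee_rot: [0.989, 0.145, -0.001, 0.0]
contact_force: [-0.8, -0.0, 0.4]
gripper_width: 85.0
grasp_force: 0.0
turn deg tool [ 0.02  0.1  -0.09]
at [ 408.2 -136.2  297.9] tool shift mm [-1.000e-01 -5.000e-01  1.199e+02] w 85.0 tilt/yaw [-0.09 -0.04] 16.71
[155, 248, 37, 17, 549] [397.7 243.7  27. ] [[370.0, 292.0], [418.0, 300.0], [425.0, 194.0], [378.0, 188.0]]
[505, 171, 55, 27, 849] [-313.3   23.    27. ] [[-231.0, -18.0], [-439.0, -18.0], [-392.0, 65.0], [-192.0, 63.0]]
[332, 241, 44, 62, 1031] [398.7 197.9  27. ] [[433.0, 101.0], [381.0, 85.0], [367.0, 297.0], [413.0, 309.0]]
```

View pics/v2.png

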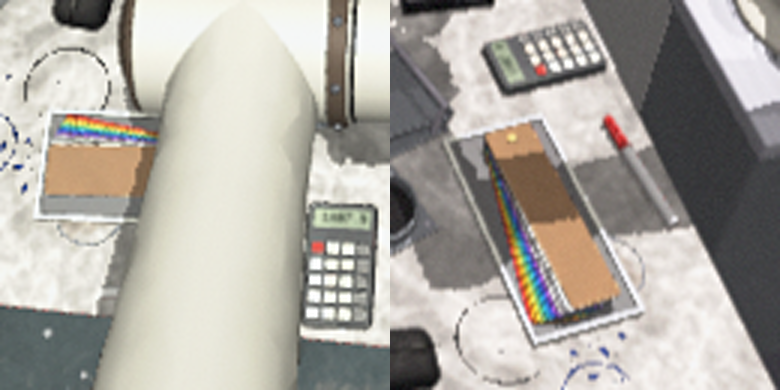

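The fan lies flat inside the white rim, parallel to it, about 5–9 mm off centre at most (tolerance 18 mm). Now returning red.

```bash
python3 -m pendant '[[0,0,0.02,0,0,0,0.085],[0,0,0.03,0,0,0,0.085],[0,0,0.03,0,0,0,0.085],[0,0,0.025,0,0,0,0.085],[0,0,0.014,0,0,0,0.085],[0,0,0,0,0,0,0.085],[0,0,0,0,0,0,0.085]]'; python3 -c "
from h import *
go(407.8,-135.8,178,16.8)"; python3 -m pendant '[[0,0,0,0,0,0,0.05],[0,0,0,0,0,0,0.05],[0,0,0,0,0,0,0.05],[0,0,0,0,0,0,0.05],[0,0,0,0,0,0,0.05],[0,0,0,0,0,0,0.05]]';  python3 -c "
from h import *
go(407.8,-135.8,178,16.8)"
```

```text
clock: 30.6
position: [408.5, -135.0, 179.8]
ee_rot: [0.989, 0.147, -0.0, 0.001]
contact_force: [0.6, -0.2, 0.1]
gripper_width: 85.0
grasp_force: 0.0
turn deg tool [0.06 0.02 0.09]
at [ 408.5 -135.   179.8] tool shift mm [-0.9  0.6  1.8] w 85.0 tilt/yaw [-0.   -0.06] 16.89
clock: 31.2
position: [409.0, -135.8, 180.6]
ee_rot: [0.989, 0.146, 0.001, 0.001]
contact_force: [-0.8, -0.0, 6.2]
gripper_width: 55.9
grasp_force: 63.1
turn deg tool [ 0.1  -0.1  -0.01]
at [ 409.  -135.8  180.6] tool shift mm [-1.2 -0.3  2.6] w 55.9 tilt/yaw [ 0.12 -0.07] 16.79
```

```bash
python3 -m pendant '[[0,0,-0.01,0,0,0,0.05],[0,0,-0.02,0,0,0,0.05],[0,0,-0.03,0,0,0,0.05],[0,0,-0.04,0,0,0,0.05],[0,0,-0.03,0,0,0,0.05],[0,0,0,0,0,0,0.05]]'; python3 -c "
from h import *
go(558,147.7,310,16.8)"; python3 -m pendant '[[0.01,-0.01,0,0,0,0,0.05],[0.02,-0.02,0,0,0,0,0.05],[0.025,-0.025,0,0,0,0,0.05],[0.025,-0.025,0,0,0,0,0.05],[0.025,-0.025,0,0,0,0,0.05],[0.025,-0.025,0,0,0,0,0.05],[0.025,-0.025,0,0,0,0,0.05],[0.025,-0.025,0,0,0,0,0.05],[0.02,-0.02,0,0,0,0,0.05],[0.015,-0.015,0,0,0,0,0.05],[0.007,-0.008,0,0,0,0,0.05],[0,0,0,0,0,0,0.05]]'; python3 -c "
from h import *
go(558,147.7,240,16.8)"
```

```text
clock: 31.8
position: [409.8, -135.7, 313.6]
ee_rot: [0.989, 0.146, 0.004, 0.001]
contact_force: [-0.3, -0.4, -3.1]
gripper_width: 55.4
grasp_force: 64.4
turn deg tool [ 0.21 -0.44 -0.01]
at [ 409.8 -135.7  313.6] tool shift mm [ 223.7 -228.6    4.5] w 55.4 tilt/yaw [ 0.48 -0.07] 16.79
clock: 33.0
position: [555.9, 143.2, 306.6]
ee_rot: [0.989, 0.147, -0.002, 0.001]
contact_force: [-0.4, -0.3, -3.1]
gripper_width: 55.4
grasp_force: 64.3
turn deg tool [0.05 0.29 0.05]
at [555.9 143.2 306.6] tool shift mm [ 3.6 -3.7 66.6] w 55.4 tilt/yaw [-0.27 -0.13] 16.85
```

```bash
python3 -m pendant '[[0.004,-0.004,0.02,0,0.3,0,0.05],[0,0,0.03,0,0,0,0.05],[0,0,0.02,0,0,0,0.05],[0,0,0.01,0,0,0,0.05],[0,0,0,0,0,0,0.05],[0,0,0,0,0,0,0.05]]'; python3 -c "
from h import *
go(558,147.7,184,16.8)"
```

```text
clock: 33.6
position: [559.7, 146.8, 229.9]
ee_rot: [0.989, 0.146, 0.003, -0.0]
contact_force: [0.3, -0.6, -1.6]
gripper_width: 55.6
grasp_force: 64.3
turn deg tool [ 0.05 -0.33 -0.04]
at [559.7 146.8 229.9] tool shift mm [-1.6 -1.4 45.9] w 55.6 tilt/yaw [0.33 0.05] 16.76
```

```bash
python3 -m pendant '[[-0.001,-0.001,0.012,0,-0.3,0,0.05],[0,0,0.012,0,0,0,0.05],[0,0,0.01,0,0,0,0.05],[0,0,0.006,0,0,0,0.05],[0,0,0,0,0,0,0.05],[0,0,0,0,0,0,0.05]]'; python3 -c "
from h import *
go(558,147.7,184,16.8)"; python3 -m pendant '[[0,0,0.002,0,0,0,0.05],[0,0,0.002,0,0,0,0.05],[0,0,0,0,0,0,0.05],[0,0,0,0,0,0,0.05]]'
```

```text
clock: 34.2
position: [558.2, 147.8, 188.9]
ee_rot: [0.989, 0.146, -0.0, 0.0]
contact_force: [-0.0, 0.7, -2.8]
gripper_width: 55.6
grasp_force: 64.3
turn deg tool [ 0.05  0.05 -0.01]
at [558.2 147.8 188.9] tool shift mm [-0.3  0.   4.9] w 55.6 tilt/yaw [-0.03 -0.06] 16.79
clock: 34.6
position: [558.1, 147.7, 185.0]
ee_rot: [0.989, 0.146, -0.0, 0.0]
contact_force: [-0.9, 0.3, -2.9]
gripper_width: 55.4
grasp_force: 64.3
```

```bash
python3 -m pendant '[[0,0,0.002,0,0,0,0.05],[0,0,0,0,0,0,0.05],[0,0,0,0,0,0,0.05]]'
```

```text
clock: 34.9
position: [558.5, 147.8, 183.6]
ee_rot: [0.989, 0.146, 0.0, 0.0]
contact_force: [-0.3, -0.1, 0.9]
gripper_width: 55.5
grasp_force: 64.5
```

Down. Release, rise, go to the white can.

```bash
python3 -m pendant '[[0,0,0,0,0,0,0.06],[0,0,0,0,0,0,0.07],[0,0,0,0,0,0,0.085],[0,0,0,0,0,0,0.085],[0,0,0,0,0,0,0.085],[0,0,-0.02,0,0,0,0.085],[0,0,-0.04,0,0,0,0.085],[0,0,-0.04,0,0,0,0.085],[0,0,-0.03,0,0,0,0.085],[0,0,0,0,0,0,0.085]]';  python3 -c "
from h import *
go(397.2,-255.9,310,16.8)"; python3 -m pendant '[[-0.01,0.012,0,0,0,0,0.085],[-0.025,0.031,0,0,0,0,0.085],[-0.025,0.031,0,0,0,0,0.085],[-0.025,0.031,0,0,0,0,0.085],[-0.025,0.031,0,0,0,0,0.085],[-0.025,0.031,0,0,0,0,0.085],[-0.025,0.031,0,0,0,0,0.085],[-0.025,0.031,0,0,0,0,0.085],[-0.025,0.031,0,0,0,0,0.085],[-0.025,0.031,0,0,0,0,0.085],[-0.025,0.031,0,0,0,0,0.085],[-0.015,0.018,0,0,0,0,0.085]]'; python3 -m pendant '[[0,0,0,0,0,0,0.085]]'; python3 -c "
from h import *
go(397.2,-255.9,206,16.8)"
```

```text
clock: 35.9
position: [560.1, 148.4, 318.6]
ee_rot: [0.989, 0.146, 0.005, -0.001]
contact_force: [1.4, 0.7, -1.0]
gripper_width: 84.5
grasp_force: 0.0
turn deg tool [-0.02 -0.57  0.  ]
at [560.1 148.4 318.6] tool shift mm [-272.9  339.9    5.8] w 84.5 tilt/yaw [0.54 0.18] 16.8
clock: 37.1
position: [390.3, -258.9, 311.9]
ee_rot: [0.989, 0.145, -0.002, -0.0]
contact_force: [-0.3, 0.4, 0.0]
gripper_width: 85.0
grasp_force: 0.0
clock: 37.2
position: [390.4, -259.0, 311.7]
ee_rot: [0.99, 0.144, -0.002, -0.0]
contact_force: [-0.1, -0.1, -0.2]
gripper_width: 84.9
grasp_force: 0.0
turn deg tool [-0.08  0.23 -0.29]
at [ 390.4 -259.   311.7] tool shift mm [  7.8  -0.9 105.7] w 84.9 tilt/yaw [-0.24  0.01] 16.51
```

```bash
python3 -m pendant '[[0.007,0,0.015,0,0.2,-0.3,0.085],[0.001,-0.001,0.025,0,0,0,0.085],[0,0,0.025,0,0,0,0.085],[0,0,0.025,0,0,0,0.085],[0,0,0.014,0,0,0,0.085],[0,0,0,0,0,0,0.085],[0,0,0,0,0,0,0.085]]'; python3 -c "
from h import *
go(397.2,-255.9,206,16.8)"; python3 -m pendant '[[0,0,0,0,0,0,0.05],[0,0,0,0,0,0,0.05],[0,0,0,0,0,0,0.05],[0,0,0,0,0,0,0.05],[0,0,0,0,0,0,0.05],[0,0,0,0,0,0,0.05]]';  python3 -c "
from h import *
go(397.2,-255.9,206,16.8)"
```

```text
clock: 37.9
position: [400.3, -253.6, 209.1]
ee_rot: [0.989, 0.149, 0.001, 0.0]
contact_force: [0.3, -1.0, 0.2]
gripper_width: 84.7
grasp_force: 0.0
turn deg tool [ 0.01 -0.08  0.31]
at [ 400.3 -253.6  209.1] tool shift mm [-3.6  1.3  3.1] w 84.7 tilt/yaw [0.08 0.01] 17.11
clock: 38.5
position: [401.5, -254.1, 210.7]
ee_rot: [0.989, 0.149, 0.003, 0.001]
contact_force: [-0.0, 0.8, 5.1]
gripper_width: 63.1
grasp_force: 67.0
turn deg tool [ 0.14 -0.28  0.3 ]
at [ 401.5 -254.1  210.7] tool shift mm [-4.6  0.4  4.6] w 63.1 tilt/yaw [ 0.31 -0.06] 17.1
```

```bash
python3 -m pendant '[[0,0,-0.01,0,0,0,0.05],[0,0,-0.02,0,0,0,0.05],[0,0,-0.03,0,0,0,0.05],[0,0,-0.03,0,0,0,0.05],[0,0,-0.02,0,0,0,0.05],[0.01,-0.015,0,0,0,0,0.05],[0.016,-0.024,0,0,0,0,0.05],[0.016,-0.024,0,0,0,0,0.05],[0.016,-0.024,0,0,0,0,0.05],[0.016,-0.02,0,0,0,0,0.05],[0,0,0,0,0,0,0.05]]'; python3 -c "
from h import *
go(620.9,-40.6,320,17.1)"
```

```text
clock: 39.6
position: [439.5, -127.6, 318.4]
ee_rot: [0.989, 0.15, 0.0, -0.001]
contact_force: [-0.0, -0.5, -3.9]
gripper_width: 63.4
grasp_force: 67.9
turn deg tool [-0.09 -0.04  0.14]
at [ 439.5 -127.6  318.4] tool shift mm [199.1 -29.3  -1.4] w 63.4 tilt/yaw [0.01 0.1 ] 17.24
```

```bash
python3 -m pendant '[[0.01,-0.002,0,0,0,0,0.05],[0.025,-0.004,0,0,0,0,0.05],[0.03,-0.004,0,0,0,0,0.05],[0.03,-0.004,0,0,0,0,0.05],[0.03,-0.004,0,0,0,0,0.05],[0.03,-0.004,0,0,0,0,0.05],[0.025,-0.004,0,0,0,0,0.05],[0.012,-0.002,0,0,0,0,0.05],[0.005,0,0,0,0,0,0.05],[0,0,0,0,0,0,0.05]]'; python3 -c "
from h import *
go(620.9,-40.6,260,17.1)"
```

```text
clock: 40.6
position: [619.5, -45.6, 319.2]
ee_rot: [0.989, 0.148, 0.0, 0.0]
contact_force: [0.2, -0.6, -4.0]
gripper_width: 63.4
grasp_force: 67.9
turn deg tool [ 0.01 -0.04 -0.06]
at [619.5 -45.6 319.2] tool shift mm [ 2.8 -4.4 59.2] w 63.4 tilt/yaw [0.04 0.  ] 17.04
```

```bash
python3 -m pendant '[[0.003,-0.004,0.02,0,0,0,0.05],[0,0,0.025,0,0,0,0.05],[0,0,0.02,0,0,0,0.05],[0,0,0.015,0,0,0,0.05],[0,0,0.01,0,0,0,0.05],[0,0,0,0,0,0,0.05],[0,0,0,0,0,0,0.05]]'; python3 -c "
from h import *
go(620.9,-40.6,214,17.1)
s=Cam('side');t=Cam('top'); cv2.imwrite('pics/p.png',np.hstack([crop(t.im,200,130,130,130,3),crop(s.im,200,130,130,130,3)]))"
```

```text
clock: 41.3
position: [621.7, -40.9, 231.0]
ee_rot: [0.989, 0.148, 0.002, 0.0]
contact_force: [-0.2, -0.0, -3.3]
gripper_width: 63.3
grasp_force: 68.0
turn deg tool [ 0.07 -0.22 -0.03]
at [621.7 -40.9 231. ] tool shift mm [-0.8 -0.5 17. ] w 63.3 tilt/yaw [ 0.23 -0.  ] 17.07
```

View pics/p.png

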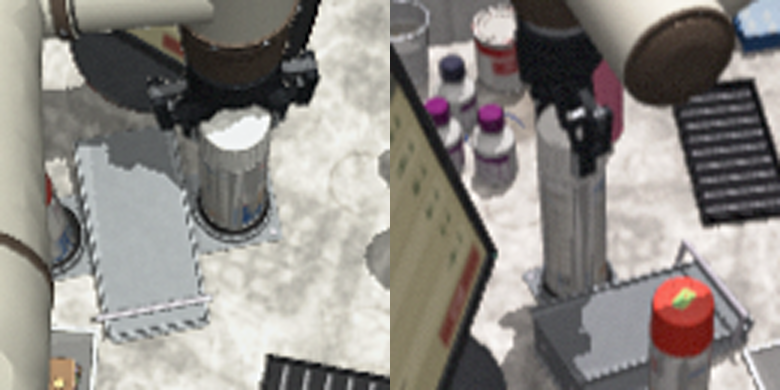

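The white can's base sits inside its well's rim (top crop ~(237,215)). Lowering the rest.

```bash
python3 -m pendant '[[-0.001,0,0.006,0,-0.2,0,0.05],[0,0,0.005,0,0,0,0.05],[0,0,0.003,0,0,0,0.05],[0,0,0,0,0,0,0.05],[0,0,0,0,0,0,0.05]]'; python3 -m pendant '[[0,0,0.002,0,0,0,0.05],[0,0,0,0,0,0,0.05],[0,0,0,0,0,0,0.05]]'; python3 -m pendant '[[0,0,0.001,0,0,0,0.05],[0,0,0,0,0,0,0.05],[0,0,0,0,0,0,0.05]]'
```

```text
clock: 41.9
position: [620.7, -40.8, 215.8]
ee_rot: [0.989, 0.149, -0.001, 0.0]
contact_force: [-0.3, 0.5, -3.7]
gripper_width: 63.5
grasp_force: 68.0
clock: 42.2
position: [620.7, -40.8, 214.0]
ee_rot: [0.989, 0.148, -0.0, 0.0]
contact_force: [-0.0, -0.1, -3.3]
gripper_width: 63.0
grasp_force: 68.0
clock: 42.5
position: [620.9, -40.8, 213.8]
ee_rot: [0.989, 0.149, 0.0, 0.0]
contact_force: [-1.0, 0.3, 0.7]
gripper_width: 63.8
grasp_force: 68.5
```

Down; release, rise, and back off for a final look.

```bash
python3 -m pendant '[[0,0,0,0,0,0,0.065],[0,0,0,0,0,0,0.075],[0,0,0,0,0,0,0.085],[0,0,0,0,0,0,0.085],[0,0,0,0,0,0,0.085],[0,0,-0.02,0,0,0,0.085],[0,0,-0.04,0,0,0,0.085],[0,0,-0.04,0,0,0,0.085],[0,0,-0.02,0,0,0,0.085],[0,0,0,0,0,0,0.085]]'; python3 -m pendant '[[-0.03,0.01,0,0,0,0,0.085],[-0.04,0.02,0,0,0,0,0.085],[-0.04,0.025,0,0,0,0,0.085],[-0.035,0.025,0,0,0,0,0.085],[-0.035,0.025,0,0,0,0,0.085],[-0.035,0.025,0,0,0,0,0.085],[-0.035,0.025,0,0,0,0,0.085],[-0.02,0.025,0,0,0,0,0.085],[-0.01,0.025,0,0,0,0,0.085],[0,0,0,0,0,0,0.085],[0,0,0,0,0,0,0.085]]'; python3 - <<'E'
from h import *
t,s=Cam("top"),Cam("side")
cv2.imwrite('pics/e.png',np.hstack([crop(t.im,140,140,160,180,2.4),crop(s.im,230,110,160,180,2.4)]))
for c in(t,s):
    hsv=cv2.cvtColor(c.im,cv2.COLOR_BGR2HSV); b=((hsv[...,0]>8)&(hsv[...,0]<18)&(hsv[...,1]>80)&(hsv[...,2]>90)).astype(np.uint8)
    n,l,st,cc=cv2.connectedComponentsWithStats(b)
    for k in range(1,n):
        if st[k,4]>700 and st[k,0]<500: 
            r=cv2.boxPoints(cv2.minAreaRect(np.argwhere(l==k)[:,::-1].astype(np.float32))); p=c.plane(r,27); print(p.mean(0).round(1),p[:,:2].round().tolist())
E
```

```text
clock: 43.5
position: [622.1, -40.8, 337.5]
ee_rot: [0.989, 0.149, 0.004, 0.001]
contact_force: [-1.2, 0.8, -0.1]
gripper_width: 85.2
grasp_force: 0.0
clock: 44.6
position: [412.8, -319.0, 332.2]
ee_rot: [0.989, 0.148, -0.001, -0.0]
contact_force: [-0.5, -0.3, 0.4]
gripper_width: 85.4
grasp_force: 0.0
[402.6 195.1  27. ] [[370.0, 293.0], [420.0, 301.0], [435.0, 96.0], [385.0, 91.0]]
[398.9 197.1  27. ] [[434.0, 100.0], [382.0, 83.0], [367.0, 297.0], [413.0, 309.0]]
```

View pics/e.png

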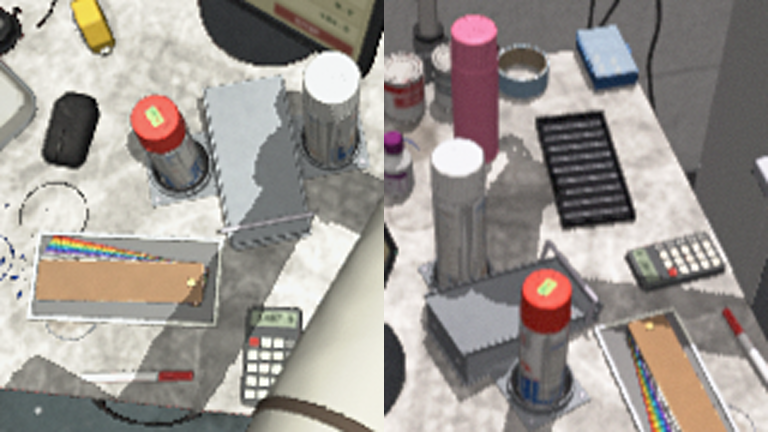

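Both cans stand upright in their wells and the fan lies flat inside the rim, about 8 mm off centre. One numeric check of the caps, then hand-in.

```bash
python3 - <<'E'
from h import *
t=Cam("top")
for nm,sd in(("red",(204,188)),("white",(277.5,172))):
    g=t.im.astype(int); m=((g[...,2]>190)&(g[...,0]<160) if nm=="red" else g.min(2)>205).astype(np.uint8)
    yy,xx=np.mgrid[:420,:560]; m[(xx-sd[0])**2+(yy-sd[1])**2>196]=0
    n,l,st,_=cv2.connectedComponentsWithStats(m);k=1+np.argmax(st[1:,4])
    cn=max(cv2.findContours((l==k).astype(np.uint8),0,1)[0],key=cv2.contourArea);e=cv2.fitEllipse(cv2.convexHull(cn));print(nm,np.round(e[0],1),t.plane(e[0],203 if nm=="red" else 231).round(1))
print(arm.job_done())
E
```

```text
red [203.9 188.4] [[559.4 145.3 203. ]]
white [276.4 172. ] [[614.2 -40.5 231. ]]
the job is handed in; nothing more can be done
None
```

The job is handed in at about 45 s of the 118 s allowed; no verdict came back. By my last camera check both cans stand upright in their own wells within about 2 mm of where they started, and the fan lies flat in the viewing tray about 8 mm off centre (18 mm allowed).

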